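Swap the spice jars and snap the cap on

TASK

The two spice jars stand on each other's coasters: swap them so that the blue-banded jar stands upright wholly on the blue coaster and the red-banded jar upright wholly on the red coaster. Then take the loose black snap cap, press it straight down onto the open neck of the blue-banded jar until it clicks, and keep pressing after the force drops until it is fully home. Finish while still pressing down firmly on the cap, about 15 N, without letting go, and leave the tumbler, the bowl and the pear where they are.

Things in the scene. Friction and masses are not known exactly. Their poses are not given: they have to be found in the camera images.
- blue_jar: open white ceramic spice jar with a blue band, 0.2 to 0.4 kg, loose, overall height 90 mm. Round body 58 mm in diameter and 66 mm high with a flat shoulder on top, on which a steel neck stands; origin at the centre of the underside, z up along the axis
- blue_neck_top (a point): centre of the top of the blue-banded jar's steel neck, 90 mm above the jar's underside. The neck is 30 mm in diameter, 24 mm high, tapering to 22 mm over its top 6 mm; four sprung detent balls round it stand 3.5 mm proud, centred 9 mm above the jar's shoulder
- red_jar: closed white ceramic spice jar with a red band, 0.2 to 0.45 kg, loose. Same round body 58 mm in diameter and 66 mm high, with its own black cap (44 mm in diameter) fixed on it for good: overall height 96 mm. Origin at the centre of the underside, z up along the axis
- cap: loose black plastic snap cap standing on the counter, open side down, 40 g: a cylinder 44 mm in diameter, 30 mm high, with a flange 56 mm in diameter and 4 mm thick at its foot. Origin at the centre of the underside, z up. The foot has a 33 mm hole that goes over the neck; above the foot it is 39 mm wide and 23 mm high inside
- cap_top (a point): centre of the cap's top, 30 mm above its underside. Going on, the cap meets the detent balls with its underside about 13 mm above the jar's shoulder; resistance rises to about 15 N at 10 mm, then drops (click) below 7 mm and the balls draw the cap down. Home: its underside rests on the shoulder, its top 96 mm above the jar's underside
- blue_coaster: blue round coaster, fixed to the counter, 90 mm in diameter and 4 mm thick, origin at the centre of its underside; the red-banded jar stands on it at the start
- red_coaster: red round coaster, fixed to the counter, 90 mm in diameter and 4 mm thick, origin at the centre of its underside; the blue-banded jar stands on it at the start
- tumbler: glass tumbler 68 mm in diameter and 95 mm high on the far left of the counter, loose, origin at the centre of the underside; leave it alone
- bowl: white ceramic bowl 116 mm in diameter and 50 mm high on the far right of the counter, loose, origin at the centre of the underside; leave it alone
- pear: green pear 66 mm in diameter and 92 mm high with its stalk, standing at the left of the counter, loose, origin at the centre of the underside; leave it alone. The counter to the right of the coasters and nearer than the bowl (0.46 m ahead and 0.29 m right of the robot's base) is always free

How it is judged (in metres and radians):
On the way, in this order (a step that is already met when the one before it is completed fails the run):
1. the jars are swapped: each stands upright on the coaster of its own colour, let go, with the cap still off (horizontal distance between blue_jar and blue_coaster below 0.018 m and horizontal distance between red_jar and red_coaster below 0.018 m and height (world z) of each of blue_jar, red_jar below 0.007 m and angle between each of blue_jar, red_jar's own z axis and vertical below 0.1 rad and contact force between the fingers and blue_jar below 0.1 N and contact force between the fingers and red_jar below 0.1 N), for 0.2 s.
2. the cap has clicked over the detents and is fully home on the blue-banded jar (z of cap in the frame of blue_jar between 0.062 and 0.0678 m and horizontal distance between cap and blue_jar below 0.004 m and angle between the z axis of cap and the z axis of blue_jar, either way round below 0.08 rad), for 0.1 s.
At the end, for the whole second after the job is handed in: cap home on the blue-banded jar (underside within 1.8 mm of the shoulder, straight), the fingers pressing it so that the jar bears on its coaster with over 10 N, weight included; the robot touches no jar; each jar upright and still within 18 mm of the centre of its own coaster (all of step 2 and contact force between blue_jar and blue_coaster above 10 N and contact force between cap and blue_jar above 5 N and contact force between the fingers and cap above 3 N and contact force between the arm and blue_jar below 0.5 N and horizontal distance between blue_jar and blue_coaster below 0.018 m and horizontal distance between red_jar and red_coaster below 0.018 m and height (world z) of each of blue_jar, red_jar below 0.007 m and angle between each of blue_jar, red_jar's own z axis and vertical below 0.1 rad and linear speed of each of red_jar, blue_jar below 0.02 m/s); the arm keeps its last pose, push and grip.
It fails at once if tumbler, bowl or pear was moved by more than 25 mm (distance of any of tumbler, bowl, pear from where it was at the start of the episode above 0.025 m).
It also fails if it takes over 72 s, if anything falls off the work surface, if the arm or the gripper's body presses on something with over 40 N, if the wrist force passes 120 N, or if a joint passes its speed limit or range.

ROBOT

A 6-joint arm with a two-finger parallel gripper is mounted at the origin on the work surface. World frame = base frame: x ahead of the robot, y to its left, z up, the work surface at z = 0. Lengths are in mm, angles in rad, forces in N, time in s.
With the tool pointing down it reaches from about 350 to 875 mm from the base axis. Payload 4.2 kg.
Tool frame: the origin (TCP) lies between the finger pads; the fingertips stand 25 mm ahead of it and the grasp point (between the pads) lies 6 mm ahead of it; z points along the fingers, y is the line along which they close (so a half turn about z gives the same grasp; the last joint's range is limited). The gripper opens to 85 mm and grips with 20 to 120 N. Pads are 22 mm wide; open, the fingers measure 114 mm over their backs; the gripper's body (76 mm by 85 mm) begins 54 mm behind the grasp point. The pads swing forward as they close: fully open they stand 13 mm farther back than shut.
Start: joints at [-0.879, 0.385, 0.008, 0, -1.194, -0.259], TCP at [262.146, -567.344, 256.312] pointing down, gripper open.
Joint ranges: [-3.14, 3.14], [-1.21, 2.06], [-1.07, 1.41], [-3.16, 2.05], [-2.99, -0.16], [-3.1, 3.1]. Speed limits (rad/s): [2.79, 2.79, 3.14, 3.14, 3.14, 3.14].

INTERFACE

Orientations are given as a unit quaternion [x, y, z, w].
In Python, from bench import arm gives the robot as it stands.
- The arm moves only by the shell command python3 -m pendant 'ROWS'. ROWS is JSON, a list of rows, each a list of 7 numbers: the shift along the tool's x, y, z in m, then the turn, a rotation vector about the tool's x, y, z in degrees, then the finger opening in m, from 0 to 0.0854. In form: [[x, y, z, wx, wy, wz, fingers], ...]. A call has 1 to 12 rows; each row shifts and turns the commanded pose from where the row before left it, along the tool's axes as they then stand; what a row does not reach is not made up. A row lasts 1/10 s, in which the tool goes at most 50 mm and 8.59 degrees, less where a joint would pass 70% of its speed; a pose out of reach is approached as far as the arm can. A call is refused whole if a number of a shift passes 0.05 or a number of a turn 8.59, either way. A call with a gripper value outside its range is refused whole. The fingers move at their own pace and stop on an object; the grip force is fixed at half the most. Time passes only in rows, so rows that do not move let the fingers close. It gives the time, the measured TCP pose, the force, the opening and the grip force at its end, in the units of the state.
- arm.read_state(): the state, without advancing time (a new reading comes with each control period).
- arm.get_image(name): name is "scene" or "top" or "wrist"; returns a dict with "image" (480x640x3 uint8, red, green, blue), "fx", "fy", "cx", "cy" (pixels), "xyz" and "rotation" of the camera in the world. Camera axes: x right, y down, z forward; pixel columns grow to the right and rows downward; lengths in mm; the calibration is good to about 2 mm. The wrist camera is an equidistant fisheye: a pixel r from the principal point sees the ray r / f radians off the axis. A picture is of the moment at which its call begins. There is no depth.
- arm.job_done(): hands the job in; it is judged then, once.
The state is a dict: "clock": time; "joints": joint angles; "joint_vel": joint speeds; "joint_efforts": joint torques, N m; "position": TCP position; "ee_rot": TCP orientation; "contact_force": force on the tool from outside, world axes, zero at the start; "wrist_torque": the same for the moment, N m; "gripper_width": finger opening in mm; "grasp_force": force on a finger pad.
Only numpy, scipy, OpenCV 4.12 (cv2) and the standard library are available. Lean on these libraries where they do the work, as an engineer would, in place of code of your own. Each camera call takes 0.05 s, during which the arm holds its last target. There are 200 camera calls.

## Working session

There is one attempt and no reset: what is moved stays moved. The work goes in short steps, Python scripts to look and compute and a shell command to move; the robot and the scene stay as the last step left them, time stands still between calls to the robot, and variables do not carry over. Pictures are saved under pics/ and viewed, at most 10 in all, crops included, and the job is handed in when it is done.

```bash
mkdir -p pics; ls; python3 - <<'E'
from bench import arm
import cv2
for n in ("scene","top"):
    d=arm.get_image(n); cv2.imwrite(f"pics/{n}0.png",d["image"][:,:,::-1])
    print(n,{k:(v.tolist() if hasattr(v,'tolist') else v) for k,v in d.items() if k!="image"})
print(arm.read_state())
E
```

```text
pics
scene {'fx': 439.4960992129532, 'fy': 439.4960992129532, 'cx': 320.3479392398174, 'cy': 247.695727923305, 'xyz': [1023.1017043515465, 372.8019012237998, 566.796567253493], 'rotation': [0.42593048641157427, 0.799269859997737, -0.3781067619433794, -0.19179725810628778]}
top {'fx': 463.0838782650371, 'fy': 463.0838782650371, 'cx': 316.41924588829625, 'cy': 243.32693774267696, 'xyz': [380.5654993004896, 41.5155572521974, 896.3133265761334], 'rotation': [-0.686930172384531, 0.7166567056497196, -0.08652462069895797, 0.08392612541962693]}
{'clock': 0.1, 'joints': array([-8.79430760e-01,  3.85465623e-01,  6.80730108e-03, -4.36240452e-04,
       -1.19398893e+00, -2.58606463e-01]), 'joint_vel': array([-4.05196358e-04, -3.09693490e-03,  2.93745926e-03,  2.12556812e-03,
       -6.91804102e-05,  6.06119535e-04]), 'joint_efforts': array([-1.01259349e-03, -3.93319631e+01,  1.88929600e+01,  4.19811487e+00,
       -2.66313364e-03,  4.67471651e-06]), 'position': array([ 261.94749065, -566.95928552,  255.35674727]), 'ee_rot': array([-2.14616348e-01,  9.76697971e-01,  9.15731589e-04, -2.42937869e-04]), 'contact_force': array([-0.44167308, -0.34216802, -0.53973872]), 'wrist_torque': array([0.00136363, 0.03485795, 0.00443151]), 'grasp_force': 0.0, 'gripper_width': 85.40234061135041}
```

View pics/top0.png

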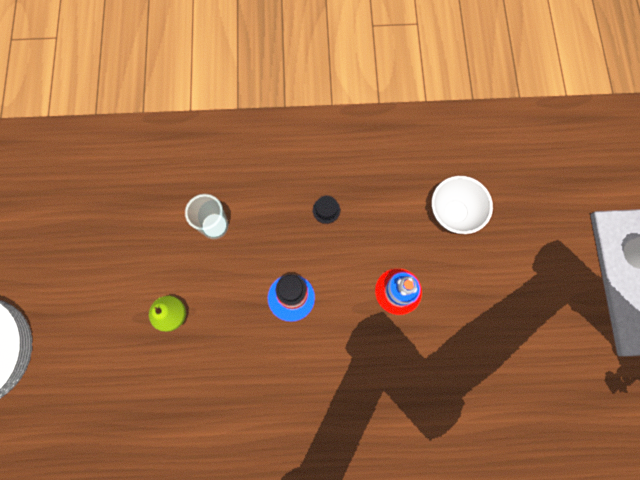

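View pics/scene0.png

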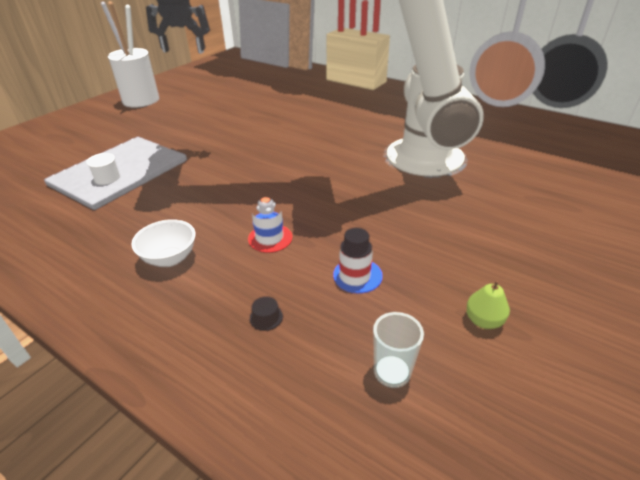

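The top view shows the red-banded jar on the blue coaster near (291,297) and the blue-banded jar on the red coaster near (399,292). The loose cap is near (326,209), the bowl at (462,205) and the pear at (167,313). The scene view agrees, so I'll localise the parts by silhouette in both views.

```bash
cat > vis.py <<'E'
import numpy as np, cv2
from scipy.spatial.transform import Rotation as R
from scipy.optimize import least_squares
T=np.linspace(0,2*np.pi,60,endpoint=False)
def ring(x,y,z,r): return np.c_[x+r*np.cos(T),y+r*np.sin(T),np.full(60,z)]
def Rm(d):
    q=np.asarray(d["rotation"],float); return q if q.shape==(3,3) else R.from_quat(q).as_matrix()
def proj(d,P,fish=False):
    c=(P-np.asarray(d["xyz"]))@Rm(d)
    if fish:
        n=np.hypot(c[:,0],c[:,1]); k=np.arctan2(n,c[:,2])/np.maximum(n,1e-9)
        u=c[:,:2]*k[:,None]
    else: u=c[:,:2]/c[:,2:]
    return u*[d["fx"],d["fy"]]+[d["cx"],d["cy"]]
def unproj(d,uv,z,fish=False):
    u=(np.atleast_2d(uv)-[d["cx"],d["cy"]])/[d["fx"],d["fy"]]
    if fish:
        r=np.hypot(*u.T); s=np.sin(r)/np.maximum(r,1e-9); c=np.c_[u*s[:,None],np.cos(r)]
    else: c=np.c_[u,np.ones(len(u))]
    w=c@Rm(d).T; o=np.asarray(d["xyz"]); return o+w*((z-o[2])/w[:,2])[:,None]
def blob(mask,near):
    """hull of the component nearest to pixel `near`"""
    n,l,s,c=cv2.connectedComponentsWithStats(mask.astype(np.uint8))
    ok=[i for i in range(1,n) if s[i,4]>40]
    i=min(ok,key=lambda i:np.hypot(*(c[i]-near)))
    ys,xs=np.where(l==i); return cv2.convexHull(np.c_[xs,ys].astype(np.float32))[:,0]
def cen(h):
    m=cv2.moments(h.astype(np.float32)); return np.array([m["m10"],m["m01"]])/m["m00"],m["m00"]
def fit(views,rings,x0):
    """views: list of (d,hull,fish); rings [(z,r)]"""
    def f(p):
        o=[]
        for d,h,fi in views:
            P=np.vstack([ring(p[0],p[1],z,r) for z,r in rings])
            o.append(cen(cv2.convexHull(proj(d,P,fi).astype(np.float32))[:,0])[0]-cen(h)[0])
        return np.concatenate(o)
    s=least_squares(f,x0,diff_step=1e-3); return s.x,s.fun
def masks(im):
    hsv=cv2.cvtColor(im,cv2.COLOR_RGB2HSV); H,S,V=[hsv[...,i].astype(int) for i in range(3)]
    r,g,b=[im[...,i].astype(int) for i in range(3)]
    return dict(blue=(H>100)&(H<130)&(S>150)&(V>80),red=((H<5)|(H>174))&(S>190)&(V>90),
      black=(V<50)&(abs(r-b)<14),jar=(b>0.75*r)&(V>60))
E
python3 - <<'E'
from vis import *; from bench import arm
D={n:arm.get_image(n) for n in("top","scene")}
M={n:masks(D[n]["image"]) for n in D}
spec={"blue_coaster":("blue",(291,297),(358,276),[(4,45)]),"red_coaster":("red",(399,292),(270,238),[(4,45)]),
"cap":("black",(326,209),(265,314),[(0,28),(4,28),(30,22)]),"redcap":("black",(291,288),(356,242),[(74,22),(100,22)]),
"blueband":("blue",(402,288),(268,228),[(30,29),(50,29)])}
for k,(c,a,b,rg) in spec.items():
    for n,p in(("top",a),("scene",b)):
        h=blob(M[n][c],p); A=cen(h); x,e=fit([(D[n],h,0)],rg,[500,0])
        P=np.vstack([ring(*x,z,r) for z,r in rg]); a2=cen(cv2.convexHull(proj(D[n],P).astype(np.float32))[:,0])[1]
        print(k,n,A[0].round(1),"area",A[1],"model",round(a2),"xy",x.round(1),h.min(0),h.max(0))
E
```

```text
blue_coaster top [290.8 298.2] area 1581.5 model 1700 xy [495.   0.] [268. 278.] [313. 320.]
blue_coaster scene [370.5 279.9] area 324.0 model 979 xy [441.3   0. ] [357. 265.] [380. 291.]
red_coaster top [397.6 291.5] area 1629.5 model 1697 xy [497.1   0. ] [375. 269.] [421. 314.]Traceback (most recent call last):
  File "<stdin>", line 9, in <module>
  File "vis.py", line 25, in blob
    i=min(ok,key=lambda i:np.hypot(*(c[i]-near)))
ValueError: min() iterable argument is empty
```

```bash
sed -i 's/diff_step=1e-3/diff_step=1e-2/; s/(S>190)&(V>90)/(S>170)\&(V>70)/' vis.py
cat >> vis.py <<'E'
def circ(d,h,z,r,x0,fish=False):
    P=unproj(d,h,z,fish)[:,:2]
    s=least_squares(lambda p:np.hypot(*(P-p).T)-r,x0,loss="soft_l1",f_scale=.7); return s.x,s.fun
E
python3 - <<'E'
from vis import *; from bench import arm
D={n:arm.get_image(n) for n in("top","scene")}
M={n:masks(D[n]["image"]) for n in D}
print("px check", unproj(D["top"],[[291,297],[399,292],[326,209],[462,205],[167,313],[205,220]],0).round()[:,:2].tolist())
for k,c,p,q in(("blue_c","blue",(291,297),(370,280)),("red_c","red",(399,292),(285,240))):
  for n,pp in(("top",p),("scene",q)):
    try: x,e=circ(D[n],blob(M[n][c],pp),4,44,[490,0]); print(k,n,x.round(1),np.abs(e).round(1))
    except Exception as ex: print(k,n,ex)
spec={"cap":("black",(326,209),(265,314),[(0,28),(4,28),(30,22)]),"redcap":("black",(291,288),(356,242),[(74,22),(100,22)]),
"blueband":("blue",(402,288),(268,228),[(30,29),(50,29)])}
for k,(c,a,b,rg) in spec.items():
    for n,p in(("top",a),("scene",b)):
        h=blob(M[n][c],p); A=cen(h); x,e=fit([(D[n],h,0)],rg,[500,50])
        P=np.vstack([ring(*x,z,r) for z,r in rg]); a2=cen(cv2.convexHull(proj(D[n],P).astype(np.float32))[:,0])[1]
        print(k,n,A[0].round(1),"area",A[1],"model",round(a2),"xy",x.round(1),h.min(0),h.max(0))
for z in(0,70): print(unproj(D["top"],[[407,286]],94).round(1))
E
```

```text
px check [[496.0, 87.0], [497.0, -123.0], [672.0, 11.0], [669.0, -266.0], [476.0, 326.0], [659.0, 256.0]]
blue_c top [495.1  87.4] [0.1 0.1 0.3 0.4 0.3 0.  0.  0.3 0.1 0.1 0.2 0.3 0.4 0.4 0.2 0.5 0.7 0.
 0.4 0.6 0.2 0.5 0.8 0.7 0. ]
blue_c scene [498.8  86.1] [0.3 0.1 0.4 0.1 0.1 0.2 2.  1.6 0.2 0.  0. ]
red_c top [ 498.7 -119.7] [1.5 1.3 0.8 0.7 0.9 0.8 1.  1.1 0.8 0.3 0.2 0.6 0.5 0.8 0.4 0.8 1.1 0.8
 0.8 1.  1.1 1.3 0.7 1.7]
red_c scene [ 501.1 -120.5] [0.  0.3 0.2 0.2 0.  0.3 0.3 2.2 4.3 2.7 1.1 0.3]
cap top [325.1 213. ] area 242.0 model 613 xy [662.4  13.5] [314. 205.] [337. 221.]
cap scene [567.7  72.7] area 2484.0 model 183 xy [-845.6  185.6] [539.  45.] [596. 100.]
redcap top [293.4 294.6] area 171.5 model 547 xy [488.9  78.3] [281. 285.] [302. 301.]
redcap scene [567.7  72.7] area 2484.0 model 183 xy [-596.6  210.6] [539.  45.] [596. 100.]
blueband top [404.1 287.2] area 619.0 model 838 xy [ 500.5 -125.2] [390. 273.] [418. 301.]
blueband scene [370.4 279.9] area 329.0 model 912 xy [529.7 130.1] [356. 265.] [380. 291.]
[[ 494.9 -120.3   94. ]]
[[ 494.9 -120.3   94. ]]
```

```bash
python3 - <<'E'
from vis import *; from bench import arm
D={n:arm.get_image(n) for n in("top","scene")}
im=D["top"]["image"]; print(im[209,305:346:2].tolist()); print(im[195:225:2,326].tolist()); print(im[288,270:316:3].tolist())
spec={"cap":((326,209),(265,314),[(0,28),(4,28),(30,22)],18),"redcap":((291,288),(356,242),[(74,22),(100,22)],25)}
for k,(a,b,rg,w) in spec.items():
    for n,p in(("top",a),("scene",b)):
        m=D[n]["image"].astype(int); m=(m.max(2)<75)&(m[...,0]-m[...,2]<12)
        Z=np.zeros_like(m); Z[p[1]-w:p[1]+w,p[0]-w:p[0]+w]=1
        h=blob(m&Z,p); A=cen(h); x,e=fit([(D[n],h,0)],rg,[500,50])
        P=np.vstack([ring(*x,z,r) for z,r in rg]); q=proj(D[n],P); a2=cen(cv2.convexHull(q.astype(np.float32))[:,0])[1]
        print(k,n,A[0].round(1),"area",A[1],"model",round(a2),"xy",x.round(1),h.min(0),h.max(0),"model",q.min(0).round(),q.max(0).round())
E
```

```text
[[154, 93, 56], [154, 94, 57], [152, 91, 55], [149, 90, 57], [69, 58, 54], [34, 34, 39], [52, 50, 52], [55, 49, 56], [45, 45, 55], [55, 51, 57], [48, 49, 55], [52, 46, 52], [54, 51, 58], [56, 49, 57], [56, 54, 59], [52, 48, 52], [43, 44, 49], [53, 44, 51], [148, 88, 56], [155, 96, 55], [157, 98, 57]]
[[92, 64, 51], [49, 50, 55], [50, 50, 54], [55, 56, 60], [48, 47, 55], [49, 49, 54], [51, 49, 58], [53, 51, 54], [48, 42, 47], [54, 50, 55], [53, 50, 59], [34, 29, 32], [31, 32, 34], [52, 53, 61], [86, 60, 51]]
[[100, 129, 254], [44, 139, 255], [54, 58, 88], [57, 53, 54], [62, 61, 64], [57, 50, 54], [57, 55, 61], [55, 54, 56], [56, 53, 60], [56, 56, 59], [54, 52, 59], [52, 50, 58], [121, 50, 73], [35, 143, 255], [92, 110, 232], [157, 93, 54]]
cap top [326.  209.5] area 523.0 model 612 xy [669.7  11.3] [313. 196.] [339. 222.] model [312. 195.] [340. 223.]
cap scene [264.3 307.6] area 313.5 model 889 xy [ 6.605e+02 -5.000e-01] [253. 299.] [276. 316.] model [248. 290.] [281. 324.]
redcap top [290.6 289.1] area 653.5 model 547 xy [498.9  83. ] [276. 275.] [304. 304.] model [278. 276.] [303. 303.]
redcap scene [355.8 243.2] area 583.5 model 624 xy [508.5  86.6] [342. 229.] [369. 256.] model [343. 229.] [369. 257.]
```

I'll aim for the red jar at about (500,85), after first turning the tool so that tool x is −X, y is +Y and z is down.

```bash
python3 -m pendant '[[0,0,0,0,0,8.27,0.0854],[0,0,0,0,0,8.27,0.0854],[0,0,0,0,0,8.27,0.0854],[-0.016,0.0435,0,0,0,0,0.0854],[-0.016,0.0435,0,0,0,0,0.0854],[-0.016,0.0435,0,0,0,0,0.0854],[-0.016,0.0435,0,0,0,0,0.0854],[-0.016,0.0435,0,0,0,0,0.0854],[-0.016,0.0435,0,0,0,0,0.0854],[-0.016,0.0435,0,0,0,0,0.0854],[-0.016,0.0435,0,0,0,0,0.0854],[-0.016,0.0435,0,0,0,0,0.0854]]'; python3 -m pendant '[[-0.016,0.0435,0,0,0,0,0.0854],[-0.016,0.0435,0,0,0,0,0.0854],[-0.016,0.0435,0,0,0,0,0.0854],[-0.016,0.0435,0,0,0,0,0.0854],[-0.016,0.0435,0,0,0,0,0.0854],[-0.016,0.0435,0,0,0,0,0.0854],[0,0,0,0,0,0,0.0854],[0,0,0,0,0,0,0.0854]]'
python3 - <<'E'
from bench import arm; from vis import *
d=arm.get_image("wrist"); cv2.imwrite("pics/w1.png",d["image"][:,:,::-1]); print(d["xyz"],d["fx"],d["cx"],d["cy"],Rm(d).round(2).tolist())
P=np.vstack([ring(500,85,100,22),ring(500,85,70,29)]); q=proj(d,P,True); print(q[:60].min(0),q[:60].max(0))
print(arm.read_state()["joints"].round(2))
E
```

```text
clock: 1.6
position: [406.5, -174.1, 256.7]
ee_rot: [0.0, 1.0, -0.0, 0.001]
contact_force: [0.7, 0.1, -0.2]
gripper_width: 85.5
grasp_force: 0.0
clock: 2.4
position: [502.2, 86.0, 255.9]
ee_rot: [-0.001, 1.0, -0.0, -0.0]
contact_force: [0.4, -0.2, 0.5]
gripper_width: 85.1
grasp_force: 0.0
[418.46937352  86.26396378 372.84007835] 371.64829954431775 318.993074940132 245.49903037373724 [[-0.0, 0.95, 0.33], [1.0, 0.0, 0.0], [0.0, 0.33, -0.95]]
[288.33413817 201.9923384 ] [345.66089326 256.93993617]
[ 0.49  0.19 -0.27 -0.   -1.11 -2.06]
```

View pics/w1.png

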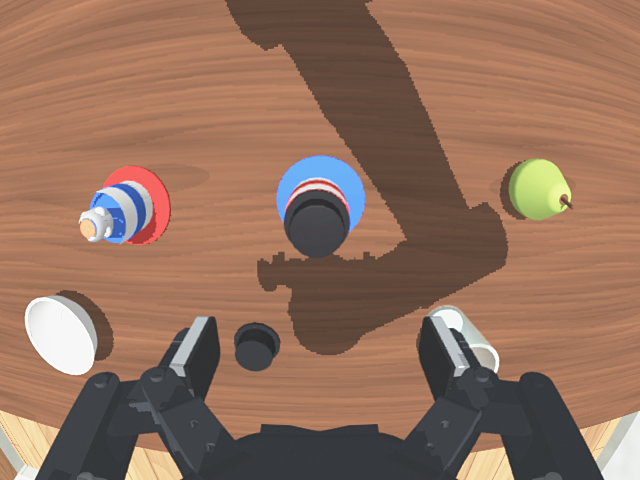

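The wrist view confirms the red jar: its cap is at (317,225) and the model projection for (500,85) matches, with its bottom edge at row 257. The loose cap is at (257,347) and the blue jar's neck at (96,225). I'll get one more cross-check from this image and descend.

```bash
python3 - <<'E'
from bench import arm; from vis import *
d=arm.get_image("wrist"); im=d["image"]; M=masks(im)
for c,p in(("blue",(320,190)),("red",(158,205))):
    x,e=circ(d,blob(M[c],p),4,44.5,[490,0],True); print(c,x.round(1),np.abs(e).round(1).max())
m=im.astype(int); m=(m.max(2)<75)&(m[...,0]-m[...,2]<12)
for k,p,w,rg in(("cap",(257,347),30,[(0,28),(4,28),(30,22)]),("redcap",(317,222),42,[(74,22),(100,22)])):
    Z=np.zeros_like(m); Z[p[1]-w:p[1]+w,p[0]-w:p[0]+w]=1
    h=blob(m&Z,p); x,e=fit([(d,h,True)],rg,[500,50]); q=proj(d,np.vstack([ring(*x,z,r) for z,r in rg]),True)
    print(k,x.round(1),h.min(0),h.max(0),q.min(0).round(),q.max(0).round())
print("neck",unproj(d,[[90,229]],94,True))
E
python3 -m pendant '[[0.002,-0.001,0.03,0,0,0,0.0854],[0,0,0.04,0,0,0,0.0854],[0,0,0.04,0,0,0,0.0854],[0,0,0.035,0,0,0,0.0854],[0,0,0.03,0,0,0,0.0854],[0,0,0.016,0,0,0,0.0854],[0,0,0,0,0,0,0.0854],[0,0,0,0,0,0,0.0854]]'
```

```text
blue [495.9  87.2] 9.6
red [ 499.3 -118.4] 0.4
cap [669.8  11.9] [236. 323.] [280. 370.] [234. 322.] [281. 371.]
redcap [500.   84.5] [286. 199.] [349. 257.] [289. 196.] [346. 257.]
neck [[ 498.80989722 -119.83011861   94.        ]]
clock: 3.3
position: [500.6, 83.3, 66.0]
ee_rot: [0.001, 1.0, 0.0, 0.0]
contact_force: [0.3, 0.6, -0.3]
gripper_width: 85.5
grasp_force: 0.0
```

```bash
python3 -m pendant '[[0,0,0,0,0,0,0.04],[0,0,0,0,0,0,0.04],[0,0,0,0,0,0,0.04],[0,0,0,0,0,0,0.04],[0,0,0,0,0,0,0.04],[0,0,0,0,0,0,0.04],[0,0,-0.01,0,0,0,0.04],[0,0,-0.03,0,0,0,0.04],[0,0,-0.03,0,0,0,0.04],[0,0,-0.03,0,0,0,0.04]]'
```

```text
clock: 4.3
position: [499.3, 83.9, 166.3]
ee_rot: [0.0, 1.0, -0.0, -0.001]
contact_force: [-0.1, 1.0, -4.4]
gripper_width: 56.2
grasp_force: 65.3
```

```bash
python3 -m pendant '[[0,-0.01,-0.025,0,0,0,0.04],[0.004,-0.025,-0.01,0,0,0,0.04],[0.004,-0.035,0,0,0,0,0.04],[0.004,-0.04,0,0,0,0,0.04],[0.004,-0.04,0,0,0,0,0.04],[0.004,-0.04,0,0,0,0,0.04],[0.004,-0.04,0,0,0,0,0.04],[0.004,-0.04,0,0,0,0,0.04],[0.004,-0.04,0,0,0,0,0.04],[0.004,-0.035,0,0,0,0,0.04],[0.004,-0.02,0,0,0,0,0.04],[0,-0.01,0,0,0,0,0.04]]'; python3 -m pendant '[[0,0,0.025,0,0,0,0.04],[0,0,0.03,0,0,0,0.04],[0,0,0.03,0,0,0,0.04],[0,0,0.02,0,0,0,0.04],[0,0,0.015,0,0,0,0.04],[0,0,0,0,0,0,0.04]]'
```

```text
clock: 5.5
position: [458.7, -292.1, 199.8]
ee_rot: [0.002, 1.0, 0.001, -0.001]
contact_force: [-0.7, 0.2, -3.7]
gripper_width: 56.0
grasp_force: 65.5
clock: 6.1
position: [458.5, -289.6, 78.1]
ee_rot: [0.0, 1.0, 0.001, -0.003]
contact_force: [-1.1, 0.1, -4.1]
gripper_width: 55.8
grasp_force: 65.3
```

```bash
python3 -m pendant '[[0,0,0.008,0,0,0,0.04],[0,0,0.005,0,0,0,0.04],[0,0,0.002,0,0,0,0.04],[0,0,0,0,0,0,0.04]]'
```

```text
clock: 6.5
position: [460.2, -290.9, 65.5]
ee_rot: [0.0, 1.0, -0.0, 0.0]
contact_force: [-0.1, -0.2, -4.3]
gripper_width: 55.9
grasp_force: 65.5
```

```bash
python3 -m pendant '[[0,0,0.002,0,0,0,0.04],[0,0,0.001,0,0,0,0.04],[0,0,0,0,0,0,0.04]]'
```

```text
clock: 6.8
position: [460.5, -291.0, 63.1]
ee_rot: [-0.0, 1.0, -0.0, 0.0]
contact_force: [-1.4, 0.6, 2.5]
gripper_width: 56.1
grasp_force: 65.9
```

Contact made, so I'll release, rise, and travel to the blue jar at (498,−120).

```bash
python3 -m pendant '[[0,0,0,0,0,0,0.0854],[0,0,0,0,0,0,0.0854],[0,0,0,0,0,0,0.0854],[0,0,0,0,0,0,0.0854],[0,0,0,0,0,0,0.0854],[0,0,-0.03,0,0,0,0.0854],[0,0,-0.045,0,0,0,0.0854],[0,0,-0.04,0,0,0,0.0854],[-0.007,0.033,0,0,0,0,0.0854],[-0.01,0.045,0,0,0,0,0.0854],[-0.01,0.045,0,0,0,0,0.0854],[-0.01,0.047,0,0,0,0,0.0854]]'; python3 -m pendant '[[0,0,0,0,0,0,0.0854],[0,0,0,0,0,0,0.0854]]'
python3 - <<'E'
from bench import arm; from vis import *
d=arm.get_image("wrist"); cv2.imwrite("pics/w2.png",d["image"][:,:,::-1])
q=proj(d,ring(498,-120,94,11),True); print(q.min(0),q.max(0))
E
```

```text
clock: 8.0
position: [497.3, -119.5, 177.6]
ee_rot: [0.001, 1.0, -0.0, 0.0]
contact_force: [1.4, 0.2, 0.4]
gripper_width: 85.4
grasp_force: 0.0
clock: 8.2
position: [497.4, -119.8, 177.4]
ee_rot: [-0.001, 1.0, -0.0, 0.0]
contact_force: [-1.2, -0.1, -0.7]
gripper_width: 85.3
grasp_force: 0.0
[298.88409777 252.49552911] [336.51285591 287.15899768]
```

View pics/w2.png

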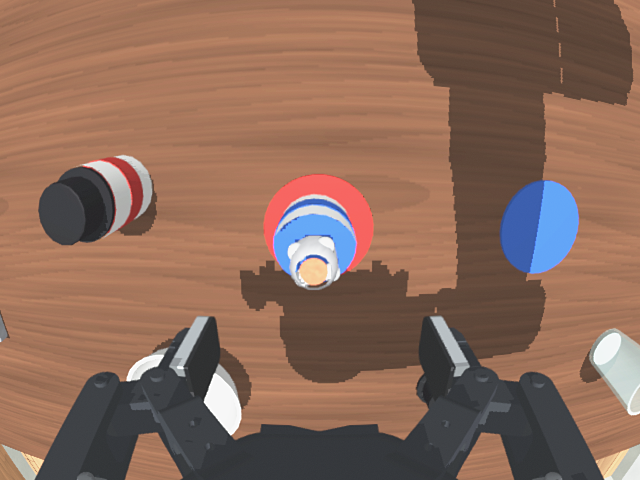

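The blue jar's neck top is at (315,271) against a predicted (318,270), so it is within about 2 mm. The red jar stands upright at the left. I'll descend and grasp.

```bash
python3 -m pendant '[[-0.001,-0.001,0.025,0,0,0,0.0854],[0,0,0.04,0,0,0,0.0854],[0,0,0.03,0,0,0,0.0854],[0,0,0.016,0,0,0,0.0854],[0,0,0,0,0,0,0.0854],[0,0,0,0,0,0,0.04],[0,0,0,0,0,0,0.04],[0,0,0,0,0,0,0.04],[0,0,0,0,0,0,0.04],[0,0,0,0,0,0,0.04],[0,0,0,0,0,0,0.04],[0,0,0,0,0,0,0.04]]';  python3 -m pendant '[[0,0,-0.01,0,0,0,0.04],[0,0,-0.03,0,0,0,0.04],[0,0,-0.03,0,0,0,0.04],[0,0,0,0,0,0,0.04]]'
```

```text
clock: 9.45
position: [499.4, -122.3, 68.0]
ee_rot: [-0.0, 1.0, -0.0, 0.002]
contact_force: [-0.3, -2.4, 6.2]
gripper_width: 56.2
grasp_force: 65.2
clock: 9.85
position: [500.5, -121.7, 140.3]
ee_rot: [-0.0, 1.0, 0.0, 0.004]
contact_force: [1.6, -0.2, -2.6]
gripper_width: 55.7
grasp_force: 65.2
```

```bash
python3 -m pendant '[[0,0.012,0,0,0,0,0.04],[0.001,0.025,0,0,0,0,0.04],[0.001,0.035,0,0,0,0,0.04],[0.001,0.04,0,0,0,0,0.04],[0.001,0.04,0,0,0,0,0.04],[0,0.032,0,0,0,0,0.04],[0,0.018,0,0,0,0,0.04],[0,0.007,0,0,0,0,0.04],[0,0,0.02,0,0,0,0.04],[0,0,0.025,0,0,0,0.04],[0,0,0.012,0,0,0,0.04],[0,0,0,0,0,0,0.04]]'
```

```text
clock: 11.05
position: [491.8, 85.9, 76.5]
ee_rot: [0.001, 1.0, -0.002, -0.004]
contact_force: [0.1, 0.3, -3.7]
gripper_width: 55.9
grasp_force: 64.9
```

```bash
python3 -m pendant '[[-0.003,0.001,0,0,0,0,0.04],[0,0,0.004,0,0,0,0.04],[0,0,0.002,0,0,0,0.04],[0,0,0,0,0,0,0.04]]'; python3 -m pendant '[[0,0,0.001,0,0,0,0.04],[0,0,0,0,0,0,0.04]]'
```

```text
clock: 11.45
position: [497.2, 88.0, 73.4]
ee_rot: [0.0, 1.0, 0.0, -0.0]
contact_force: [-0.8, -0.6, -3.0]
gripper_width: 56.1
grasp_force: 65.0
clock: 11.65
position: [497.3, 88.1, 72.4]
ee_rot: [0.0, 1.0, 0.0, 0.0]
contact_force: [0.6, -0.6, -2.9]
gripper_width: 55.8
grasp_force: 65.0
```

```bash
python3 -m pendant '[[0,0,0.002,0,0,0,0.04],[0,0,0.001,0,0,0,0.04],[0,0,0,0,0,0,0.04]]'; python3 -m pendant '[[0,0,0.001,0,0,0,0.04],[0,0,0,0,0,0,0.04]]'
```

```text
clock: 11.95
position: [497.1, 88.0, 69.1]
ee_rot: [0.0, 1.0, -0.0, -0.0]
contact_force: [-0.4, 0.1, -2.9]
gripper_width: 55.7
grasp_force: 65.0
clock: 12.15
position: [497.2, 88.1, 68.2]
ee_rot: [0.0, 1.0, -0.0, -0.0]
contact_force: [-0.1, 0.4, -3.4]
gripper_width: 55.9
grasp_force: 65.0
```

```bash
python3 -m pendant '[[0,0,0.001,0,0,0,0.04],[0,0,0.001,0,0,0,0.04],[0,0,0,0,0,0,0.04]]'
```

```text
clock: 12.45
position: [497.3, 88.1, 68.0]
ee_rot: [-0.0, 1.0, -0.0, 0.0]
contact_force: [-4.1, -0.6, 10.0]
gripper_width: 56.2
grasp_force: 66.6
```

Seated, so I'll release and go back for the red jar.

```bash
python3 -m pendant '[[0,0,0,0,0,0,0.0854],[0,0,0,0,0,0,0.0854],[0,0,0,0,0,0,0.0854],[0,0,0,0,0,0,0.0854],[0,0,0,0,0,0,0.0854],[0,0,-0.03,0,0,0,0.0854],[0,0,-0.045,0,0,0,0.0854],[0,0,-0.035,0,0,0,0.0854],[0.003,-0.03,0,0,0,0,0.0854],[0.005,-0.045,0,0,0,0,0.0854],[0.005,-0.047,0,0,0,0,0.0854],[0.005,-0.047,0,0,0,0,0.0854]]'; python3 -m pendant '[[0.005,-0.047,0,0,0,0,0.0854],[0.005,-0.047,0,0,0,0,0.0854],[0.004,-0.047,0,0,0,0,0.0854],[0.004,-0.045,0,0,0,0,0.0854],[0.001,-0.024,0,0,0,0,0.0854],[0,0,0,0,0,0,0.0854]]'
```

```text
clock: 13.65
position: [478.8, -82.2, 176.5]
ee_rot: [-0.0, 1.0, 0.0, 0.0]
contact_force: [0.8, -0.3, -0.6]
gripper_width: 85.7
grasp_force: 0.0
clock: 14.25
position: [459.7, -293.6, 175.8]
ee_rot: [0.002, 1.0, -0.0, -0.0]
contact_force: [-0.4, 0.7, 0.9]
gripper_width: 84.9
grasp_force: 0.0
```

```bash
python3 -m pendant '[[0,0.001,0.025,0,0,0,0.0854],[0,0.001,0.04,0,0,0,0.0854],[0,0,0.03,0,0,0,0.0854],[0,0,0.015,0,0,0,0.0854],[0,0,0,0,0,0,0.0854],[0,0,0,0,0,0,0.04],[0,0,0,0,0,0,0.04],[0,0,0,0,0,0,0.04],[0,0,0,0,0,0,0.04],[0,0,0,0,0,0,0.04],[0,0,0,0,0,0,0.04],[0,0,0,0,0,0,0.04]]';  python3 -m pendant '[[0,0,-0.01,0,0,0,0.04],[0,0,-0.03,0,0,0,0.04],[0,0,-0.03,0,0,0,0.04],[0,0,0,0,0,0,0.04]]'
```

```text
clock: 15.45
position: [461.7, -289.3, 68.4]
ee_rot: [-0.0, 1.0, -0.001, 0.002]
contact_force: [-0.2, 0.1, 6.8]
gripper_width: 56.0
grasp_force: 65.2
clock: 15.85
position: [462.2, -289.6, 140.4]
ee_rot: [-0.0, 1.0, -0.001, 0.004]
contact_force: [0.9, -0.8, -3.8]
gripper_width: 56.0
grasp_force: 65.6
```

```bash
python3 -m pendant '[[-0.002,0.01,0,0,0,0,0.04],[-0.005,0.025,0,0,0,0,0.04],[-0.009,0.04,0,0,0,0,0.04],[-0.009,0.04,0,0,0,0,0.04],[-0.007,0.032,0,0,0,0,0.04],[-0.004,0.017,0,0,0,0,0.04],[-0.001,0.006,0,0,0,0,0.04],[0,0,0.02,0,0,0,0.04],[0,0,0.025,0,0,0,0.04],[0,0,0.012,0,0,0,0.04],[0,0,0,0,0,0,0.04],[0,0,0,0,0,0,0.04]]'
```

```text
clock: 17.05
position: [497.3, -119.2, 79.3]
ee_rot: [0.0, 1.0, -0.0, -0.0]
contact_force: [-0.1, -0.0, -3.1]
gripper_width: 55.8
grasp_force: 65.4
```

```bash
python3 -m pendant '[[-0.001,0,0.003,0,0,0,0.04],[0,0,0.002,0,0,0,0.04],[0,0,0,0,0,0,0.04]]'; python3 -m pendant '[[0,0,0.001,0,0,0,0.04],[0,0,0.001,0,0,0,0.04],[0,0,0,0,0,0,0.04]]'
```

```text
clock: 17.35
position: [498.3, -119.0, 74.6]
ee_rot: [0.0, 1.0, 0.0, 0.0]
contact_force: [-0.2, -0.3, -4.6]
gripper_width: 55.9
grasp_force: 65.5
clock: 17.65
position: [498.4, -118.9, 72.5]
ee_rot: [0.0, 1.0, -0.0, 0.0]
contact_force: [-0.5, 0.9, -2.7]
gripper_width: 55.4
grasp_force: 65.7
```

```bash
python3 -m pendant '[[0,0,0.001,0,0,0,0.04],[0,0,0,0,0,0,0.04]]'
```

```text
clock: 17.85
position: [498.3, -118.9, 72.4]
ee_rot: [-0.0, 1.0, -0.0, 0.0]
contact_force: [-2.6, 0.5, 3.5]
gripper_width: 55.9
grasp_force: 66.5
```

```bash
python3 -m pendant '[[0,0,0,0,0,0,0.0854],[0,0,0,0,0,0,0.0854],[0,0,0,0,0,0,0.0854],[0,0,0,0,0,0,0.0854],[0,0,0,0,0,0,0.0854],[0,0,-0.03,0,0,0,0.0854],[0,0,-0.045,0,0,0,0.0854],[0,0,-0.025,0,0,0,0.0854],[-0.027,0.022,0,0,0,0,0.0854],[-0.036,0.027,0,0,0,0,0.0854],[-0.036,0.027,0,0,0,0,0.0854],[-0.036,0.027,0,0,0,0,0.0854]]'; python3 -m pendant '[[-0.036,0.027,0,0,0,0,0.0854],[0,0,0,0,0,0,0.0854],[0,0,0,0,0,0,0.0854]]'
cat > look.py <<'E'
from bench import arm; from vis import *
import sys
d=arm.get_image("wrist"); im=d["image"]; cv2.imwrite(f"pics/{sys.argv[1]}.png",im[:,:,::-1]); st=arm.read_state(); print(st["position"].round(1))
m=im.astype(int); m=(m.max(2)<75)&(m[...,0]-m[...,2]<12)
p=proj(d,np.array([[669.8,11.5,20.]]),True)[0].round().astype(int); w=48; print(p)
Z=np.zeros_like(m); Z[p[1]-w:p[1]+w,p[0]-w:p[0]+w]=1
rg=[(0,28),(4,28),(30,22)]; h=blob(m&Z,p); x,e=fit([(d,h,True)],rg,[660,20]); q=proj(d,np.vstack([ring(*x,z,r) for z,r in rg]),True)
print("cap",x.round(1),h.min(0),h.max(0),q.min(0).round(),q.max(0).round())
t=arm.get_image("top"); cv2.imwrite(f"pics/{sys.argv[1]}t.png",cv2.resize(t["image"][150:350,200:460,::-1],None,fx=3,fy=3))
for n,xy in(("blueneck",(497,88)),("redcap",(498.5,-119))):
  print(n,[proj(t,ring(*xy,z,r)).mean(0).round(1).tolist() for z,r in((4,29),(70,29),(94,11),(100,22))])
E
python3 look.py w3
```

```text
clock: 19.05
position: [634.4, -14.9, 171.5]
ee_rot: [0.0, 1.0, 0.0, 0.0]
contact_force: [0.0, -0.8, 0.9]
gripper_width: 85.2
grasp_force: 0.0
clock: 19.35
position: [669.3, 11.7, 170.0]
ee_rot: [-0.0, 1.0, -0.0, -0.001]
contact_force: [-0.2, -0.2, 0.2]
gripper_width: 85.5
grasp_force: 0.0
[668.6  11.  170.5]
[318 236]
cap [659.8  10.7] [289. 203.] [346. 231.] [281. 182.] [352. 256.]
blueneck [[290.5, 296.5], [288.4, 291.8], [287.6, 289.8], [287.4, 289.4]]
redcap [[397.4, 291.2], [403.6, 286.1], [406.1, 284.0], [406.7, 283.5]]
```

View pics/w3.png

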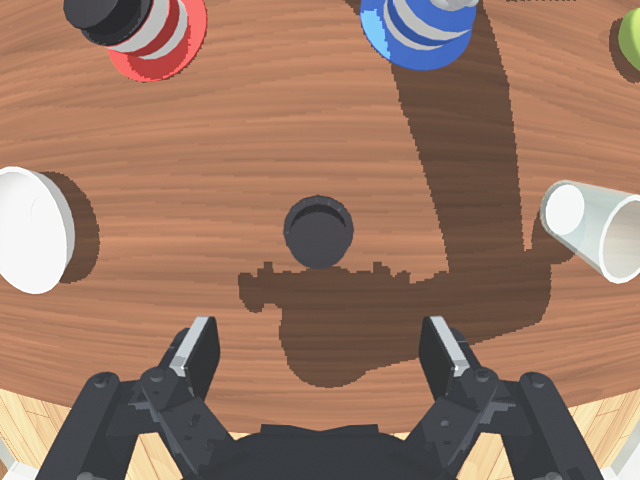

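The cap is clear at (318.5,232) with an outline of 284–353 by 195–269, which puts it at about (669.8,12). Only the automatic mask was split by shading. Both jars stand on their own coasters, so I'll descend and grasp the cap.

```bash
python3 -m pendant '[[-0.001,0.0005,0.03,0,0,0,0.0854],[0,0,0.045,0,0,0,0.0854],[0,0,0.035,0,0,0,0.0854],[0,0,0.02,0,0,0,0.0854],[0,0,0,0,0,0,0.0854],[0,0,0,0,0,0,0.0854]]'
```

```text
clock: 20.05
position: [670.4, 10.9, 42.4]
ee_rot: [0.0, 1.0, -0.0, 0.0]
contact_force: [0.2, -0.5, 0.3]
gripper_width: 85.1
grasp_force: 0.0
```

View pics/w3t.png

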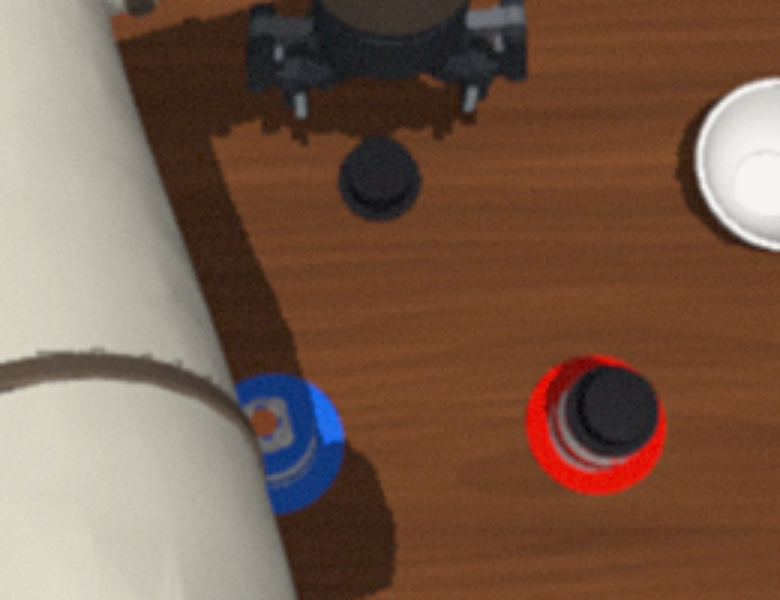

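The crop shows both jars on the right coasters, with the red cap at (613,412) and the blue neck at (264,422), both within about 4 mm of plan. I'll lower further and close on the cap.

```bash
python3 -m pendant '[[0,0.001,0.008,0,0,0,0.0854],[0,0,0.004,0,0,0,0.0854],[0,0,0,0,0,0,0.0854],[0,0,0,0,0,0,0.03],[0,0,0,0,0,0,0.03],[0,0,0,0,0,0,0.03],[0,0,0,0,0,0,0.03],[0,0,0,0,0,0,0.03],[0,0,0,0,0,0,0.03],[0,0,0,0,0,0,0.03],[0,0,0,0,0,0,0.03]]'
```

```text
clock: 21.15
position: [670.9, 12.7, 30.0]
ee_rot: [-0.0, 1.0, 0.0, 0.001]
contact_force: [0.5, 0.9, 5.5]
gripper_width: 42.7
grasp_force: 61.2
```

```bash
python3 -m pendant '[[0,0,-0.015,0,0,0,0.03],[0,0,-0.04,0,0,0,0.03],[0,0,-0.045,0,0,0,0.03],[0,0,-0.03,0,0,0,0.03],[0.02,0.009,0,0,0,0,0.03],[0.035,0.015,0,0,0,0,0.03],[0.04,0.017,0,0,0,0,0.03],[0.04,0.017,0,0,0,0,0.03],[0.028,0.012,0,0,0,0,0.03],[0.0105,0.0055,0,0,0,0,0.03],[0,0,0,0,0,0,0.03],[0,0,0,0,0,0,0.03]]'
python3 - <<'E'
from bench import arm; from vis import *
d=arm.get_image("wrist"); cv2.imwrite("pics/w4.png",d["image"][:,:,::-1]); p=arm.read_state()["position"]; print(p,d["xyz"])
for n,r in(("neck",ring(497,88,94,11)),("shoulder",ring(497,88,70,29)),("foot",ring(p[0],p[1],p[2]-30,28)),("captop",ring(p[0],p[1],p[2],22)),("coaster",ring(496,87,4,45))):
  q=proj(d,r,True); print(n,q.min(0).round(1),q.max(0).round(1))
E
```

```text
clock: 22.35
position: [497.7, 88.2, 159.7]
ee_rot: [-0.0, 1.0, 0.0, 0.001]
contact_force: [0.3, -0.2, -0.8]
gripper_width: 42.2
grasp_force: 60.9
[497.89484355  88.06946981 159.49604412] [413.70439006  88.57781692 276.44396716]
neck [297.1 261.6] [337.9 298.7]
shoulder [269.5 217. ] [365.8 306.5]
foot [256.1 257.1] [378.8 363.7]
captop [260. 303.] [374.5 395.4]
coaster [258.3 172. ] [374.9 283.8]
```

View pics/w4.png

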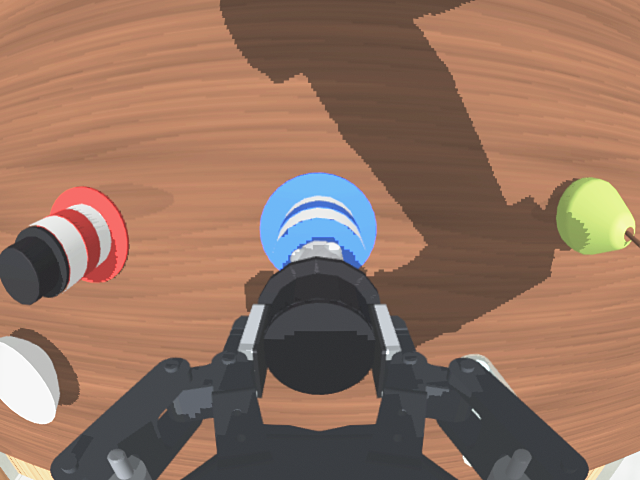

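The cap is held straight at flange x 258–381 and row 257, as predicted. I'll zoom in on the jar in front of it for lateral alignment.

```bash
python3 - <<'E'
import cv2; im=cv2.imread("pics/w4.png"); cv2.imwrite("pics/w4c.png",cv2.resize(im[165:285,240:400],None,fx=5,fy=5,interpolation=cv2.INTER_NEAREST))
E
```

```text
(no output)
```

View pics/w4c.png

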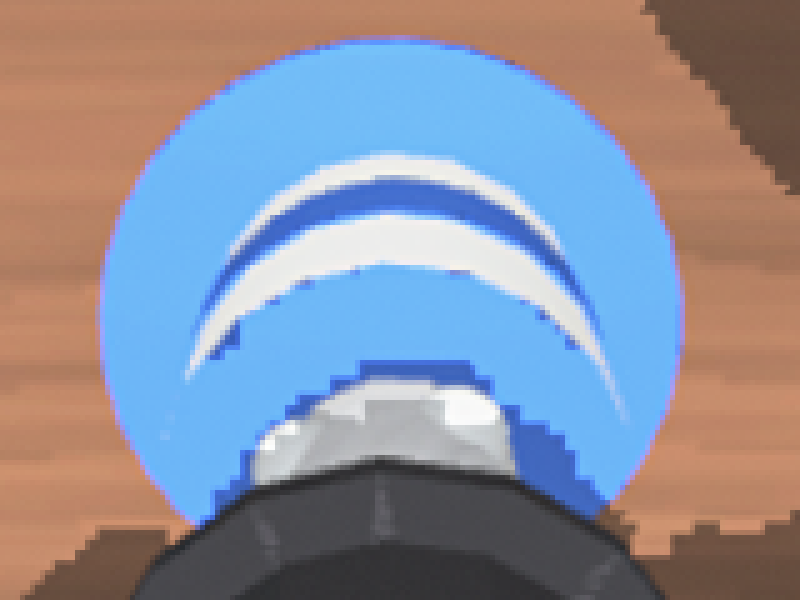

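The shoulder edge is at row 217.4 (predicted 217) and the jar is centred near x 318.5, against 319.5 for the flange. They align within about 0.5 mm, so I'll lower onto the neck.

```bash
python3 -m pendant '[[0.0005,-0.0005,0.015,0,0,0,0.03],[0,0,0.015,0,0,0,0.03],[0,0,0.006,0,0,0,0.03],[0,0,0.003,0,0,0,0.03],[0,0,0.003,0,0,0,0.03],[0,0,0,0,0,0,0.03]]'; python3 -m pendant '[[0,0,0.002,0,0,0,0.03],[0,0,0,0,0,0,0.03]]'
```

```text
clock: 23.0
position: [496.6, 87.5, 117.3]
ee_rot: [0.0, 1.0, -0.0, 0.0]
contact_force: [0.2, -0.0, -0.5]
gripper_width: 42.4
grasp_force: 60.9
clock: 23.2
position: [496.4, 87.7, 115.5]
ee_rot: [0.0, 1.0, 0.0, 0.0]
contact_force: [-0.3, -0.1, 0.1]
gripper_width: 42.9
grasp_force: 60.9
```

```bash
python3 -m pendant '[[0,0,0.002,0,0,0,0.03],[0,0,0.001,0,0,0,0.03],[0,0,0,0,0,0,0.03]]'; python3 -m pendant '[[0,0,0.002,0,0,0,0.03],[0,0,0.001,0,0,0,0.03],[0,0,0,0,0,0,0.03]]'
```

```text
clock: 23.5
position: [496.8, 87.9, 112.7]
ee_rot: [-0.0, 1.0, 0.0, 0.001]
contact_force: [-0.5, -0.2, 1.4]
gripper_width: 42.4
grasp_force: 61.2
clock: 23.8
position: [497.5, 88.1, 111.6]
ee_rot: [-0.001, 1.0, 0.0, 0.002]
contact_force: [-3.4, 0.8, 13.4]
gripper_width: 42.8
grasp_force: 62.3
```

```bash
python3 -m pendant '[[0,0,0.002,0,0,0,0.03],[0,0,0,0,0,0,0.03]]'; python3 -m pendant '[[0,0,0.002,0,0,0,0.03],[0,0,0,0,0,0,0.03]]'
```

```text
clock: 24.0
position: [497.5, 88.1, 109.8]
ee_rot: [-0.001, 1.0, 0.0, 0.002]
contact_force: [-3.3, 1.3, 11.8]
gripper_width: 42.7
grasp_force: 62.2
clock: 24.2
position: [495.8, 87.6, 105.3]
ee_rot: [0.0, 1.0, 0.0, -0.0]
contact_force: [-1.2, 0.4, -3.5]
gripper_width: 43.0
grasp_force: 61.5
```

Clicked: the force dropped to −3.5 N at TCP z 105. I'll keep pressing until it is home at about 100.

```bash
python3 -m pendant '[[0,0,0.002,0,0,0,0.03],[0,0,0.002,0,0,0,0.03],[0,0,0,0,0,0,0.03]]'; python3 -m pendant '[[0,0,0.001,0,0,0,0.03],[0,0,0,0,0,0,0.03]]';python3 -m pendant '[[0,0,0.001,0,0,0,0.03],[0,0,0,0,0,0,0.03]]'
```

```text
clock: 24.5
position: [495.8, 87.3, 100.6]
ee_rot: [0.0, 1.0, -0.0, -0.001]
contact_force: [-0.9, -0.8, -1.8]
gripper_width: 42.7
grasp_force: 61.7
clock: 24.7
position: [496.2, 87.6, 100.2]
ee_rot: [0.0, 1.0, -0.0, -0.0]
contact_force: [-0.3, 0.8, -0.6]
gripper_width: 43.1
grasp_force: 61.8
clock: 24.9
position: [496.4, 87.7, 100.0]
ee_rot: [-0.0, 1.0, -0.0, 0.0]
contact_force: [-2.9, 0.5, 3.7]
gripper_width: 42.7
grasp_force: 62.3
```

```bash
python3 -m pendant '[[0,0,0.001,0,0,0,0.03],[0,0,0,0,0,0,0.03]]';python3 -m pendant '[[0,0,0.001,0,0,0,0.03],[0,0,0,0,0,0,0.03]]'
```

```text
clock: 25.1
position: [496.6, 87.7, 100.0]
ee_rot: [-0.0, 1.0, -0.0, 0.0]
contact_force: [-4.5, 0.3, 11.0]
gripper_width: 42.8
grasp_force: 63.0
clock: 25.3
position: [496.8, 87.7, 100.0]
ee_rot: [-0.0, 1.0, -0.0, 0.001]
contact_force: [-6.4, 0.2, 17.1]
gripper_width: 42.9
grasp_force: 63.6
```

```bash
python3 -m pendant '[[0.0007,0,0,0,0,0,0.03],[0,0,0,0,0,0,0.03],[0,0,0,0,0,0,0.03],[0,0,0,0,0,0,0.03],[0,0,0,0,0,0,0.03]]'
python3 - <<'E'
from bench import arm; from vis import *
d=arm.get_image("wrist"); cv2.imwrite("pics/w5.png",d["image"][:,:,::-1]); print(arm.read_state()["contact_force"])
E
```

```text
clock: 25.8
position: [496.4, 87.7, 100.0]
ee_rot: [-0.0, 1.0, 0.0, 0.001]
contact_force: [-5.4, -0.3, 15.7]
gripper_width: 42.7
grasp_force: 63.4
[-3.59057499 -1.83677539 16.59773862]
```

View pics/w5.png

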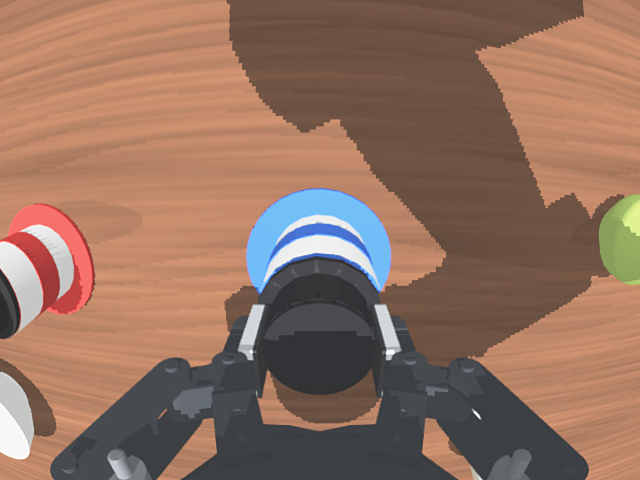

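The cap's flange (row 258) sits flush on the blue jar's shoulder. The jar is centred on the blue coaster at (319,250), the red jar is on red, and the push is about 16 N. I'm handing in.

```bash
python3 -c "
from bench import arm
print(arm.job_done())"
```

```text
the job is handed in; nothing more can be done
None
```

I swapped the jars onto their own coasters and clicked the cap fully home on the blue-banded jar. I handed the job in at about 26 s, still gripping the cap and pressing down at about 16 N; no verdict came back.

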